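# Lay the test-tube rack down against the lip of the draining board

### The arm

A 6-joint arm with a two-finger parallel gripper is mounted at the origin on the work surface. World frame = base frame: x ahead of the robot, y to its left, z up, the work surface at z = 0. Lengths are in m, angles in rad, forces in N, time in s.
With the tool pointing down it reaches from about 0.15 to 0.775 m from the base axis. Payload 6.1 kg.
Tool frame: the origin (TCP) lies on the centre line of the jaws, within the pads' length; the fingertips stand 25 mm ahead of it and the grasp point (between the pads) lies 6 mm ahead of it (arm.tips_ahead is the distance from the TCP to the fingertips, in m); z points along the fingers, y is the line along which they close (so a half turn about z gives the same grasp; the last joint's range is limited). The gripper opens to 85 mm and grips with 20 to 120 N. Pads are 22 mm wide; open, the fingers measure 114 mm over their backs; the gripper's body (76 mm by 85 mm) begins 54 mm behind the grasp point. The pads swing forward as they close: fully open they stand 13 mm farther back than shut.
Start: joints at [1.142, 0.126, -0.04, 1.405, 0, 1.571], TCP at [0.218, 0.477, 0.234] pointing down, gripper open.
Joint ranges: [-2.72, 2.72], [-0.95, 1.95], [-1.27, 1.35], [-1.78, 2.02], [-1.46, 1.47], [-3.14, 3.14]. Speed limits (rad/s): [2.39, 2.39, 3.01, 3.14, 3.14, 3.14].

### API

Orientations are given as a 3x3 rotation matrix whose columns are the frame's x, y, z axes.
In Python, from bench import arm gives the robot as it stands.
- The arm moves only by the tool apply_moves, never from a script. Its argument "rows" is a list that holds one entry, the list of rows, each a list of 6 numbers: the shift along the tool's x, y, z in units of 0.5 m (1.0 is 0.5 m), then the turn, a rotation vector about the tool's x, y, z in units of 90 degrees (1.0 is 90 degrees). A call has 1 to 8 rows; each row is the pose to reach, as a shift and turn from the pose commanded when the call began, along the tool's axes at that moment; what a row does not reach only later rows make up. A row lasts 1/12 s, in which the tool goes at most 41.7 mm and 7.16 degrees, less where a joint would pass 70% of its speed; a pose out of reach is approached as far as the arm can. A call with a number of a shift or a turn outside -1 to 1 is refused whole. A call with a gripper value outside its range is refused whole. "gripper" is the opening, from -1 (shut) to 1 (fully open), set as the call begins (left out, the last holds). The fingers move at their own pace and stop on an object; the grip force is fixed at half the most. Time passes only in rows, so rows that repeat a pose let the fingers close. It gives the time, the measured TCP pose, the force, the opening and the grip force at its end, in the units of the state.
- arm.get_state(): the state, without advancing time (a new reading comes with each control period).
- arm.read_camera(name): name is "scene" or "top" or "wrist"; returns a dict with "img" (420x560x3 uint8, red, green, blue), "intrinsics" (3x3 intrinsics, pixels), "xyz" and "attitude" of the camera in the world. Camera axes: x right, y down, z forward; pixel columns grow to the right and rows downward; lengths in m; the calibration is good to about 2 mm. A picture is of the moment at which its call begins. There is no depth.
- arm.job_done(): hands the job in; it is judged then, once.
The state is a dict: "time": time; "joints": joint angles; "joint_velocities": joint speeds; "effort": joint torques, N m; "tool_pos": TCP position; "orientation": TCP orientation; "force": force on the tool from outside, world axes, zero at the start; "moment": the same for the moment, N m; "width": finger opening in m; "gripper_force": force on a finger pad.
Only numpy, scipy, OpenCV 4.12 (cv2) and the standard library are available. Lean on these libraries where they do the work, as an engineer would, in place of code of your own. Each camera call takes 0.05 s, during which the arm holds its last target. There are 200 camera calls.

### The job

The small wooden test-tube rack is standing on its end on the blue draining board. With the fingertips only, without gripping or lifting it, tip it over away from the board's raised lip, holding it back so that it comes down gently onto its side with its holes facing up, then push it along the board until its end is flush against the lip. Leave the bottles and the spirit lamp where they are.

Things in the scene. Friction and masses are not known exactly. Their poses are not given: they have to be found in the camera images.
- rack: loose wooden test-tube rack, a box 170 mm long (its z, up at the start), 42 mm thick (x), 76 mm wide (y), about 0.25 kg, standing on one end on the blue board. Origin: centre of the end it stands on. Its +x side, towards the lip at the start, has ten 18 mm holes; its plain underside (-x) faces away from the lip. The two end panels are solid, 10 mm thick; the boards between are inset up to 6 mm
- rack_edge (a point): middle of the rack's bottom edge on the side away from the lip (rack frame -21, 0, 0 mm): the edge it tips over, on the blue board at the start and still when the rack lies down. Upright the rack comes back by itself up to about 14 degrees of tipping; beyond that it falls unless held back
- rack_top_edge (a point): middle of the rack's top edge on the side away from the lip (rack frame -21, 0, 170 mm): comes down onto the blue board farthest from the lip when the rack is laid down
- lip (a point): middle of the lip of the blue draining board, at the foot of its inner face. x is square to the lip and points off the board (to the robot's right, roughly world -y), y along it, z up. The board is fixed: a plate 6 mm thick on the table, 360 mm wide along y, reaching 340 mm from here along -x; its lip stands 22 mm above the plate along that whole edge
- amber_dropper: amber glass dropper bottle, 32 mm across, 98 mm tall, standing loose on the blue board to one side of the rack; leave it alone. Origin: centre of its underside
- white_dropper: white plastic dropper bottle, 32 mm across, 98 mm tall, standing loose on the blue board on the other side of the rack; leave it alone. Origin: centre of its underside
- wash_bottle: white wash bottle, 72 mm across, 218 mm tall with its bent spout, standing loose on the table beside the blue board; leave it alone. Origin: centre of its underside
- spirit_lamp: unlit glass spirit lamp with a white cap, 80 mm across, 92 mm tall, standing loose on the table beside the blue board; leave it alone. Origin: centre of its underside

How it is judged:
By the outcome, as a careful person would: the job done as asked, in the order asked, and still so for the second after the job is handed in, with the robot touching nothing.
It also fails if it takes over 64 s, if anything falls off the work surface, if the arm or the gripper's body presses on something with over 40 N, if the wrist force passes 120 N, or if a joint passes its speed limit or range.

## Working session

There is one attempt and no reset: what is moved stays moved. The work goes in short steps, Python scripts to look and compute and a tool call to move; the robot and the scene stay as the last step left them, time stands still between calls to the robot, and variables do not carry over. Pictures are saved under pics/ and viewed, at most 12 in all, crops included, and the job is handed in when it is done.

Besides the shell and the picture viewer there is one more tool, called after ">>>" as name([rows], argument=value, ...), one row to a line, values as JSON. apply_moves: Moves the arm, as the interface text tells. Its arguments: {"type":"object","properties":{"rows":{"type":"array","items":{"type":"array","items":{"type":"array","items":{"type":"number","minimum":-1,"maximum":1}}}},"gripper":{"type":"number"}},"required":["rows"]}

```bash
mkdir -p pics; ls; python3 - <<'E'
from bench import arm
import cv2,numpy as np
np.set_printoptions(precision=4,suppress=True)
for n in ("scene","top"):
    c=arm.read_camera(n); cv2.imwrite(f"pics/{n}0.png",c["img"][:,:,::-1])
    print(n,c["intrinsics"],c["xyz"],c["attitude"])
    np.savez(f"{n}0.npz",**c)
s=arm.get_state();print(s["time"],s["tool_pos"],s["orientation"],arm.tips_ahead)
E
```

```text
pics
scene [[393.0921   0.     278.2942]
 [  0.     393.0921 209.2794]
 [  0.       0.       1.    ]] [1.0156 0.1001 0.4951] [[-0.5283  0.4652 -0.7103]
 [ 0.8488  0.31   -0.4283]
 [ 0.021  -0.8292 -0.5586]]
top [[473.0632   0.     274.7626]
 [  0.     473.0632 210.5463]
 [  0.       0.       1.    ]] [ 0.5007 -0.1765  0.9915] [[-0.0253 -0.9972  0.07  ]
 [-0.9996  0.0263  0.0139]
 [-0.0157 -0.0696 -0.9975]]
0.1 [0.2182 0.4772 0.2333] [[-0.9095  0.4158 -0.0006]
 [ 0.4158  0.9095 -0.0013]
 [-0.     -0.0014 -1.    ]] 0.025
```

View pics/scene0.png

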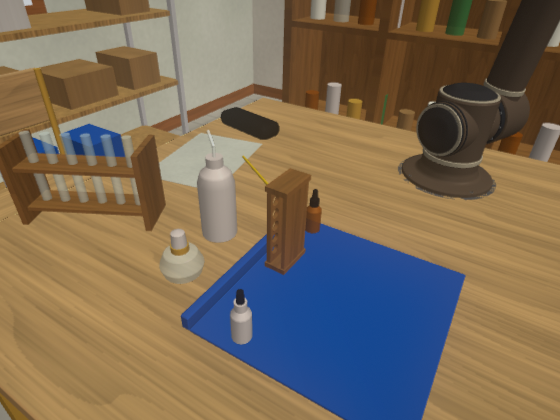

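View pics/top0.png

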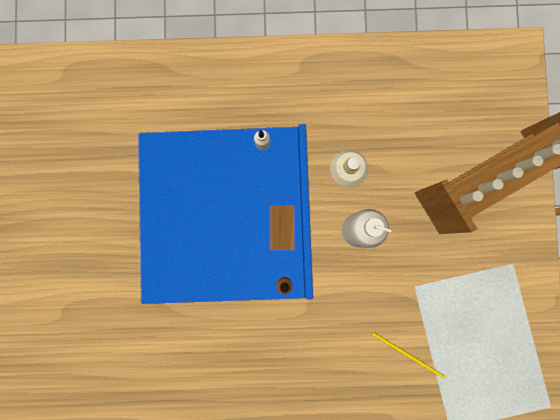

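The scene view shows the rack upright by the lip at about (287,222). In the top view the rack's top is at about (282,228), the lip runs from (302,126) to (309,298), the white dropper is at (262,138) and the amber at (285,286). I'll enlarge it next.

```bash
python3 - <<'E'
import cv2
i=cv2.imread("pics/top0.png")[115:310,230:400]
cv2.imwrite("pics/top0c.png",cv2.resize(i,None,fx=3,fy=3,interpolation=cv2.INTER_CUBIC))
E
cat > h.py <<'E'
import numpy as np
np.set_printoptions(precision=4,suppress=True)
def ray(c,u,v,z):
    d=c["attitude"]@np.linalg.inv(c["intrinsics"])@[u,v,1.]
    return c["xyz"]+d*(z-c["xyz"][2])/d[2]
def proj(c,p):
    q=c["intrinsics"]@(c["attitude"].T@(np.asarray(p)-c["xyz"])); return q[:2]/q[2]
E
```

```text
(no output)
```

View pics/top0c.png

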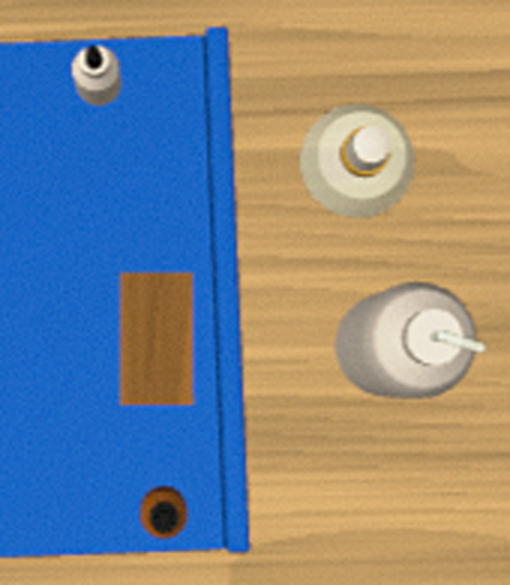

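The enlarged crop shows the rack top's corners at crop pixels (120,272), (193,272), (193,405) and (120,405). The lip foot line runs from (206,36) to (222,550).

```bash
python3 - <<'E'
from h import *
c=np.load("top0.npz"); 
f=lambda u,v,z: ray(c,u/3+230,v/3+115,z)
R=[f(*p,.176) for p in((120,272),(193,272),(193,405),(120,405))]
print("rack",np.array(R)[:,:2],np.mean(R,0))
print("rack yaw",np.degrees(np.arctan2(*(R[0]-R[3])[:2][::-1])), np.linalg.norm(R[0]-R[3]),np.linalg.norm(R[0]-R[1]))
a,b=f(206,36,.006),f(222,550,.006);print("lip",a,b,np.degrees(np.arctan2(*(a-b)[:2][::-1])),np.linalg.norm(a-b))
u=(a-b)/np.linalg.norm(a-b); n=np.array([u[1],-u[0],0]); print("lip x",n)
for r in R: print("dist to lip",(a-r)@n, "along",(r-b)@u)
for q in((139,133),(142,303)):
    p=ray(c,*q,.006);print("board",p,(a-p)@n)
print("white top",f(94,57,.104),"amber",f(165,517,.104),"lamp",f(368,146,.092),"wash",f(432,336,.17))
s=np.load("scene0.npz")
# check: bottom of the rack predicted in scene
for r in R: print(proj(s,r),proj(s,[r[0],r[1],.006]))
E
```

```text
rack [[ 0.5666 -0.1571]
 [ 0.5655 -0.1992]
 [ 0.4892 -0.197 ]
 [ 0.4902 -0.1552]] [ 0.5279 -0.1771  0.176 ]
rack yaw -1.4078059319101714 0.07642479700063856 0.04206704665543041
lip [ 0.7454 -0.2177  0.006 ] [ 0.3871 -0.2184  0.006 ] 0.10615384725158289 0.35835104241989646
lip x [ 0.0019 -1.      0.    ]
dist to lip 0.06095296659179676 along 0.17965209463698545
dist to lip 0.018902861410874945 along 0.17845833227220315
dist to lip 0.021193646876999723 along 0.10212934880429489
dist to lip 0.06297214856358284 along 0.1032539761997253
board [0.7424 0.1211 0.006 ] 0.3388660851224654
board [0.3854 0.1167 0.006 ] 0.3351497309792098
white top [ 0.7097 -0.1423  0.104 ] amber [ 0.4194 -0.1796  0.104 ] lamp [ 0.6498 -0.3154  0.092 ] wash [ 0.5253 -0.3361  0.17  ]
[286.1965 193.7303] [283.13   274.7337]
[263.9191 185.6856] [263.8665 265.6362]
[289.4354 167.3775] [286.2571 244.0705]
[310.518  174.1917] [304.612  251.9198]
```

```bash
cat >> h.py <<'E'
from scipy.spatial.transform import Rotation as Ro
def Rt(alpha,yaw=-1.):
    "tool down, y along world y, tilted by alpha deg about the rack's width axis (top towards +y... fingers then point -y)"
    R0=np.array([[-1,0,0],[0,1,0],[0,0,-1.]])
    Y=Ro.from_euler('z',yaw,degrees=True).as_matrix()
    return Y@Ro.from_euler('x',-alpha,degrees=True).as_matrix()@R0
def rows(p0,R0,poses):
    out=[]
    for p,R in poses:
        out.append(np.r_[R0.T@(np.asarray(p)-p0)/.5, Ro.from_matrix(R0.T@R).as_rotvec()/(np.pi/2)].round(3))
    for o in out: print(o.tolist())
E
python3 - <<'E'
from h import *
from bench import arm
s=arm.get_state(); rows(np.array(s["tool_pos"]),np.array(s["orientation"]),[([.528,-.178,.26],Rt(0))])
print(Rt(30)[:,2])
E
```

```text
[-1.108, -0.934, -0.052, -0.001, -0.0, -0.262]
[-0.0087 -0.4999 -0.866 ]
```

>>> apply_moves([
  [[-1, -0.843, -0.05, 0, 0, -0.1], [-1, -0.843, -0.05, 0, 0, -0.2], [-1, -0.843, -0.05, 0, 0, -0.262], [-1, -0.843, -0.05, 0, 0, -0.262], [-1, -0.843, -0.05, 0, 0, -0.262], [-1, -0.843, -0.05, 0, 0, -0.262], [-1, -0.843, -0.05, 0, 0, -0.262], [-1, -0.843, -0.05, 0, 0, -0.262]],
], gripper=0.3)

```text
time: 0.77
tool_pos: [0.3577, 0.1812, 0.2464]
orientation: [[-1.0, 0.017, 0.0], [0.017, 1.0, -0.0], [-0.0, -0.0, -1.0]]
force: [0.8, 0.2, 0.2]
width: 0.0556
gripper_force: 0.0
```

```bash
cat > to.py <<'E'
import sys
from h import *
from bench import arm
s=arm.get_state(); a=list(map(float,sys.argv[1:]))
print(s["tool_pos"],s["width"],s["force"],s["joints"])
rows(np.array(s["tool_pos"]),np.array(s["orientation"]),[(a[:3],Rt(a[3]))])
E
python3 to.py .528 -.178 .26 0
```

```text
[0.3577 0.1812 0.2464] 0.055639743909813424 [0.7945 0.1747 0.2227] [ 0.469  -0.1078 -0.2485  1.4301 -0.      0.4856]
[-0.353, -0.713, -0.027, -0.0, 0.0, 0.001]
```

>>> apply_moves([
  [[-0.353, -0.713, -0.027, 0, 0, 0], [-0.353, -0.713, -0.027, 0, 0, 0], [-0.353, -0.713, -0.027, 0, 0, 0], [-0.353, -0.713, -0.027, 0, 0, 0], [-0.353, -0.713, -0.027, 0, 0, 0], [-0.353, -0.713, -0.027, 0, 0, 0], [-0.353, -0.713, -0.027, 0, 0, 0], [-0.353, -0.713, -0.027, 0, 0, 0]],
], gripper=0.4)

```text
time: 1.43
tool_pos: [0.5005, -0.1201, 0.2576]
orientation: [[-1.0, 0.018, -0.0], [0.018, 1.0, 0.0], [0.0, 0.0, -1.0]]
force: [1.0, 1.5, 0.5]
width: 0.06
gripper_force: 0.0
```

```bash
python3 to.py .528 -.177 .26 0
```

```text
[ 0.5005 -0.1201  0.2576] 0.05997832761851368 [0.9924 1.534  0.5346] [-0.2356  0.1079 -0.0083  1.4548  0.0001 -0.2178]
[-0.057, -0.113, -0.005, 0.0, -0.0, -0.0]
```

>>> apply_moves([
  [[-0.057, -0.113, -0.005, 0, 0, 0], [-0.057, -0.113, -0.005, 0, 0, 0], [-0.057, -0.113, -0.005, 0, 0, 0], [-0.057, -0.113, -0.005, 0, 0, 0]],
])

```text
time: 1.77
tool_pos: [0.5277, -0.1759, 0.2591]
orientation: [[-1.0, 0.02, -0.002], [0.02, 1.0, 0.001], [0.002, 0.001, -1.0]]
force: [-0.4, -0.2, 0.1]
width: 0.0599
gripper_force: 0.0
```

```bash
python3 to.py .528 -.177 .18 0; python3 - <<'E'
from bench import arm
import cv2,numpy as np
c=arm.read_camera("wrist"); cv2.imwrite("pics/w1.png",c["img"][:,:,::-1]); np.savez("w1.npz",**c)
E
```

```text
[ 0.5277 -0.1759  0.2591] 0.05985258074595353 [-0.432  -0.1708  0.1384] [-0.3218  0.1897  0.0909  1.4742  0.0002 -0.3023]
[-0.001, -0.002, 0.158, 0.001, -0.001, -0.001]
```

View pics/w1.png

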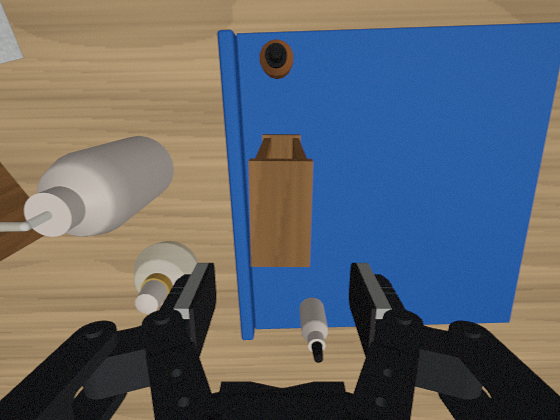

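The wrist view shows the rack top spanning columns 249–312, centred between the finger pads at about columns 212 and 355, so the alignment is good. I'll lower to straddle the top.

>>> apply_moves([
  [[-0.001, -0.002, 0.05, 0, 0, 0], [-0.001, -0.002, 0.1, 0, 0, 0], [-0.001, -0.002, 0.13, 0, 0, 0], [-0.001, -0.002, 0.154, 0, 0, 0], [-0.001, -0.002, 0.154, 0, 0, 0], [-0.001, -0.002, 0.154, 0, 0, 0]],
])

```text
time: 2.32
tool_pos: [0.5275, -0.1745, 0.1834]
orientation: [[-1.0, 0.016, -0.001], [0.016, 1.0, 0.0], [0.001, 0.0, -1.0]]
force: [0.4, 0.2, 0.3]
width: 0.0595
gripper_force: 0.0
```

```bash
cat > arc.py <<'E'
# rows rotating tool about pivot: args y_piv z_piv radius_z off_y  a0 a1 n : TCP in rack-like frame (off_y from pivot, h above)
import sys
from h import *
from bench import arm
s=arm.get_state(); p=np.array(s["tool_pos"]); R=np.array(s["orientation"])
da,n=float(sys.argv[1]),int(sys.argv[2])
dd=np.array(list(map(float,sys.argv[3:6])) or [0,0,0])  # extra world shift over the arc
piv=np.array([p[0],-.156,.006]); ax=Rt(0)[:,0]
print(p,s["width"],s["force"],s["time"],s["joints"])
o=[]
for k in range(1,n+1):
    Q=Ro.from_rotvec(ax*np.radians(da*k/n)).as_matrix()
    o.append((piv+Q@(p-piv)+dd*k/n,Q@R))
print(o[-1]); rows(p,R,o)
E
python3 arc.py 14 8 0 .006 0
```

```text
[ 0.5275 -0.1745  0.1834] 0.05951202456664008 [0.4074 0.1969 0.2504] 2.3167 [-0.3195  0.1886 -0.076   1.3072  0.0001 -0.3039]
(array([ 0.5283, -0.1251,  0.1826]), array([[-0.9999,  0.0151, -0.0051],
       [ 0.0159,  0.9703, -0.2415],
       [ 0.0013, -0.2415, -0.9704]]))
[0.0, 0.012, -0.001, 0.019, 0.0, 0.0]
[0.0, 0.025, -0.002, 0.039, 0.0, 0.0]
[0.0, 0.037, -0.002, 0.058, 0.0, 0.0]
[0.0, 0.05, -0.002, 0.078, 0.0, 0.0]
[0.0, 0.062, -0.001, 0.097, 0.0, 0.0]
[0.0, 0.074, -0.001, 0.117, 0.0, 0.0]
[0.0, 0.087, 0.0, 0.136, 0.0, 0.0]
[0.0, 0.099, 0.002, 0.156, 0.0, 0.0]
```

>>> apply_moves([
  [[0, 0.012, -0.001, 0.019, 0, 0], [0, 0.025, -0.002, 0.039, 0, 0], [0, 0.037, -0.002, 0.058, 0, 0], [0, 0.05, -0.002, 0.078, 0, 0], [0, 0.062, -0.001, 0.097, 0, 0], [0, 0.07, -0.001, 0.11, 0, 0], [0, 0.074, -0.001, 0.117, 0, 0], [0, 0.074, -0.001, 0.117, 0, 0]],
])

```text
time: 2.98
tool_pos: [0.5291, -0.1379, 0.1846]
orientation: [[-1.0, 0.015, -0.002], [0.015, 0.983, -0.183], [-0.001, -0.183, -0.983]]
force: [-0.1, -0.3, 0.2]
width: 0.0598
gripper_force: 0.0
```

```bash
python3 arc.py 8 8 ; python3 - <<'E'
from bench import arm
import cv2
a=arm.read_camera("scene")["img"]; b=arm.read_camera("top")["img"]
a=cv2.resize(a[120:320,180:380],(400,400)); b=cv2.resize(b[120:320,150:350],(400,400))
cv2.imwrite("pics/t2.png",cv2.hconcat([a,b])[:,:,::-1])
E
```

```text
[ 0.5291 -0.1379  0.1846] 0.0598404808883887 [-0.056  -0.3409  0.165 ] 2.9833 [-0.1579  0.1446 -0.1367  1.2621 -0.182  -0.1448]
(array([ 0.5296, -0.1132,  0.1804]), array([[-0.9999,  0.0148, -0.0042],
       [ 0.0154,  0.948 , -0.318 ],
       [-0.0007, -0.318 , -0.9481]]))
[-0.0, 0.006, -0.0, 0.011, 0.0, -0.0]
[-0.0, 0.013, -0.001, 0.022, 0.0, -0.0]
[-0.0, 0.019, -0.001, 0.033, 0.0, -0.0]
[-0.0, 0.025, -0.001, 0.044, 0.0, -0.0]
[-0.0, 0.031, -0.001, 0.056, 0.0, -0.0]
[-0.0, 0.038, -0.001, 0.067, 0.0, -0.0]
[-0.0, 0.044, -0.001, 0.078, 0.0, -0.0]
[-0.0, 0.05, -0.001, 0.089, 0.0, -0.0]
```

View pics/t2.png

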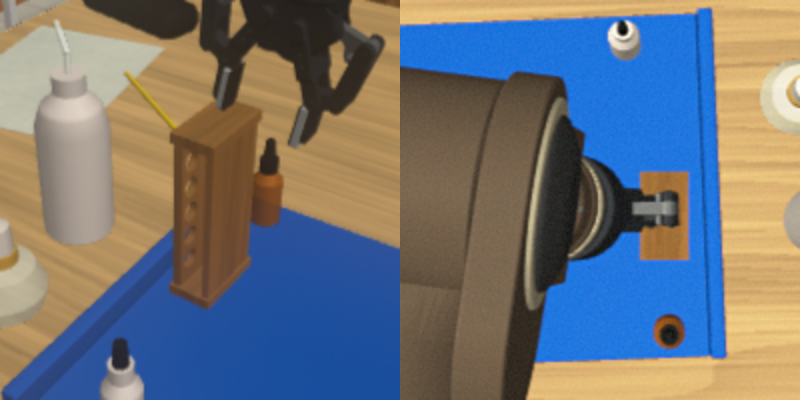

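The rack is still upright. The −y fingertip passed just above its top (scene crop, tip at (228,105)), so I need to go deeper. Back up and lower further.

```bash
python3 to.py .528 -.176 .188 0
```

```text
[ 0.5291 -0.1388  0.1843] 0.060137493768943055 [ 0.7607 -0.348   0.0763] [-0.1597  0.1453 -0.1366  1.2619 -0.1816 -0.1453]
[0.001, -0.075, 0.006, -0.117, 0.0, 0.0]
```

>>> apply_moves([
  [[0, 0, -0.02, 0, 0, 0], [0, -0.025, -0.02, -0.04, 0, 0], [0.001, -0.05, -0.01, -0.08, 0, 0], [0.001, -0.077, 0, -0.117, 0, 0], [0.001, -0.077, 0.006, -0.117, 0, 0], [0.001, -0.077, 0.006, -0.117, 0, 0]],
])

```text
time: 3.58
tool_pos: [0.5274, -0.1791, 0.1877]
orientation: [[-1.0, 0.021, -0.001], [0.021, 1.0, -0.0], [0.001, -0.0, -1.0]]
force: [-0.3, -0.7, -0.3]
width: 0.0596
gripper_force: 0.0
```

```bash
python3 to.py .528 -.177 .160 0
```

```text
[ 0.5274 -0.1791  0.1877] 0.059592100252969196 [-0.3427 -0.6774 -0.27  ] [-0.3272  0.1901 -0.0646  1.3167 -0.0003 -0.3063]
[-0.001, 0.004, 0.055, -0.0, -0.0, -0.002]
```

>>> apply_moves([
  [[-0.001, 0.003, 0, 0, 0, 0], [-0.001, 0.004, 0.015, 0, 0, 0], [-0.001, 0.004, 0.035, 0, 0, 0], [-0.001, 0.004, 0.052, 0, 0, 0], [-0.001, 0.004, 0.055, 0, 0, 0], [-0.001, 0.004, 0.055, 0, 0, 0]],
])

```text
time: 4.08
tool_pos: [0.5276, -0.1745, 0.1591]
orientation: [[-1.0, 0.016, -0.002], [0.016, 1.0, 0.001], [0.002, 0.001, -1.0]]
force: [-0.5, 0.5, 0.3]
width: 0.0599
gripper_force: 0.0
```

```bash
python3 arc.py 14 8 0 .006 0
```

```text
[ 0.5276 -0.1745  0.1591] 0.059935145773228275 [-0.4844  0.5295  0.3421] 4.0833 [-0.3194  0.195  -0.1215  1.2565 -0.     -0.3031]
(array([ 0.5282, -0.1309,  0.159 ]), array([[-0.9999,  0.0159, -0.0064],
       [ 0.0169,  0.9703, -0.2412],
       [ 0.0024, -0.2413, -0.9704]]))
[0.0, 0.011, -0.001, 0.019, 0.0, 0.0]
[0.0, 0.022, -0.002, 0.039, 0.0, 0.0]
[0.0, 0.033, -0.002, 0.058, 0.0, 0.0]
[0.0, 0.044, -0.002, 0.078, 0.0, 0.0]
[0.0, 0.055, -0.002, 0.097, 0.0, 0.0]
[0.0, 0.065, -0.002, 0.117, 0.0, 0.0]
[0.0, 0.076, -0.001, 0.136, 0.0, 0.0]
[0.0, 0.087, 0.0, 0.156, 0.0, 0.0]
```

>>> apply_moves([
  [[0, 0.011, -0.001, 0.019, 0, 0], [0, 0.022, -0.002, 0.039, 0, 0], [0, 0.033, -0.002, 0.058, 0, 0], [0, 0.044, -0.002, 0.078, 0, 0], [0, 0.055, -0.002, 0.097, 0, 0], [0, 0.065, -0.002, 0.117, 0, 0], [0, 0.067, -0.002, 0.12, 0, 0], [0, 0.067, -0.002, 0.12, 0, 0]],
])

```text
time: 4.75
tool_pos: [0.529, -0.141, 0.1616]
orientation: [[-1.0, 0.015, -0.003], [0.016, 0.982, -0.187], [-0.0, -0.187, -0.982]]
force: [-0.3, -0.1, 0.1]
width: 0.06
gripper_force: 0.0
```

```bash
python3 arc.py 12 8 ; python3 - <<'E'
from bench import arm
import cv2
a=arm.read_camera("scene")["img"]; b=arm.read_camera("top")["img"]
a=cv2.resize(a[120:320,180:380],(400,400)); b=cv2.resize(b[120:320,150:350],(400,400))
cv2.imwrite("pics/t3.png",cv2.hconcat([a,b])[:,:,::-1])
E
```

```text
[ 0.529  -0.141   0.1616] 0.05998947570181005 [-0.2807 -0.096   0.1336] 4.75 [-0.1613  0.151  -0.1804  1.2115 -0.1861 -0.1484]
(array([ 0.5296, -0.109 ,  0.155 ]), array([[-0.9999,  0.0143, -0.0062],
       [ 0.0155,  0.9219, -0.3871],
       [ 0.0002, -0.3872, -0.922 ]]))
[-0.0, 0.008, -0.001, 0.017, 0.0, -0.0]
[-0.0, 0.016, -0.001, 0.033, 0.0, -0.0]
[-0.0, 0.025, -0.001, 0.05, 0.0, -0.0]
[-0.0, 0.033, -0.001, 0.067, 0.0, -0.0]
[-0.0, 0.041, -0.001, 0.083, 0.0, -0.0]
[-0.0, 0.049, -0.001, 0.1, 0.0, -0.0]
[-0.0, 0.057, -0.0, 0.117, 0.0, -0.0]
[-0.0, 0.065, 0.001, 0.133, 0.0, -0.0]
```

View pics/t3.png

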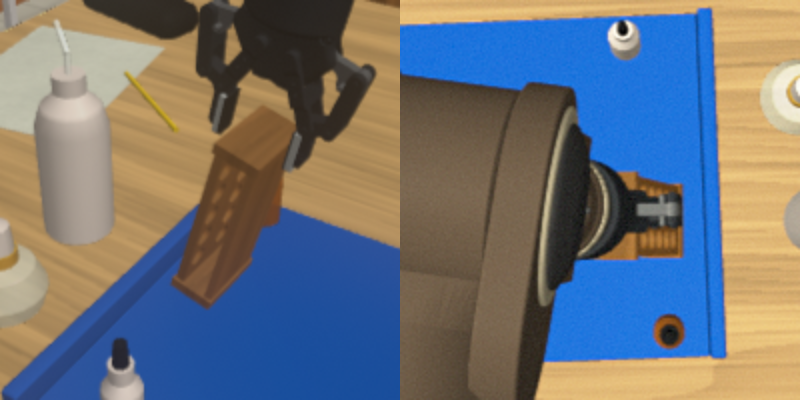

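The rack leans about 17° and rests on the +y finger, with its base edge in place (scene crop, about (180,285) to (250,265)). Continue the arc.

>>> apply_moves([
  [[0, 0.008, -0.001, 0.017, 0, 0], [0, 0.016, -0.001, 0.033, 0, 0], [0, 0.025, -0.001, 0.05, 0, 0], [0, 0.033, -0.001, 0.067, 0, 0], [0, 0.041, -0.001, 0.083, 0, 0], [0, 0.049, -0.001, 0.1, 0, 0], [0, 0.057, 0, 0.117, 0, 0], [0, 0.065, 0.001, 0.133, 0, 0]],
])

```text
time: 5.52
tool_pos: [0.5295, -0.1104, 0.1549]
orientation: [[-1.0, 0.017, -0.007], [0.018, 0.922, -0.388], [-0.0, -0.388, -0.922]]
force: [0.4, -0.1, 0.6]
width: 0.0598
gripper_force: 0.2
```

```bash
python3 arc.py 15 8
```

```text
[ 0.5295 -0.1104  0.1549] 0.05980831958737036 [ 0.4279 -0.0829  0.566 ] 5.5167 [ 0.0058  0.1599 -0.2239  1.1968 -0.3979  0.0261]
(array([ 0.5301, -0.0734,  0.138 ]), array([[-0.9998,  0.0147, -0.0108],
       [ 0.0182,  0.79  , -0.6129],
       [-0.0005, -0.613 , -0.7901]]))
[0.0, 0.01, -0.001, 0.021, -0.0, 0.0]
[0.0, 0.02, -0.001, 0.042, -0.0, 0.0]
[0.0, 0.031, -0.002, 0.062, -0.0, 0.0]
[0.0, 0.041, -0.001, 0.083, -0.0, 0.0]
[0.0, 0.051, -0.001, 0.104, -0.0, 0.0]
[0.0, 0.061, -0.0, 0.125, -0.0, 0.0]
[0.0, 0.071, 0.001, 0.146, -0.0, 0.0]
[0.0, 0.081, 0.002, 0.167, -0.0, 0.0]
```

>>> apply_moves([
  [[0, 0.01, -0.001, 0.021, 0, 0], [0, 0.02, -0.001, 0.042, 0, 0], [0, 0.031, -0.002, 0.062, 0, 0], [0, 0.041, -0.001, 0.083, 0, 0], [0, 0.051, -0.001, 0.104, 0, 0], [0, 0.061, 0, 0.125, 0, 0], [0, 0.071, 0.001, 0.146, 0, 0], [0, 0.081, 0.002, 0.167, 0, 0]],
])

```text
time: 6.18
tool_pos: [0.5302, -0.0733, 0.1381]
orientation: [[-1.0, 0.015, -0.011], [0.018, 0.79, -0.613], [-0.0, -0.613, -0.79]]
force: [0.1, 0.7, -1.0]
width: 0.0597
gripper_force: 0.3
```

```bash
python3 arc.py 15 8
```

```text
[ 0.5302 -0.0733  0.1381] 0.0597373998877474 [ 0.1412  0.7463 -1.0341] 6.1833 [ 0.1966  0.2521 -0.2389  1.2439 -0.6426  0.2699]
(array([ 0.5308, -0.0419,  0.1122]), array([[-0.9998,  0.0115, -0.0143],
       [ 0.0183,  0.604 , -0.7968],
       [-0.0005, -0.7969, -0.6041]]))
[0.0, 0.01, -0.001, 0.021, -0.0, 0.0]
[0.0, 0.02, -0.001, 0.042, -0.0, 0.0]
[0.0, 0.031, -0.002, 0.062, -0.0, 0.0]
[0.0, 0.041, -0.001, 0.083, -0.0, 0.0]
[0.0, 0.051, -0.001, 0.104, -0.0, 0.0]
[0.0, 0.061, -0.0, 0.125, -0.0, 0.0]
[0.0, 0.071, 0.001, 0.146, -0.0, 0.0]
[0.0, 0.081, 0.002, 0.167, -0.0, 0.0]
```

>>> apply_moves([
  [[0, 0.01, -0.001, 0.021, 0, 0], [0, 0.02, -0.001, 0.042, 0, 0], [0, 0.031, -0.002, 0.062, 0, 0], [0, 0.041, -0.001, 0.083, 0, 0], [0, 0.051, -0.001, 0.104, 0, 0], [0, 0.061, 0, 0.125, 0, 0], [0, 0.071, 0.001, 0.146, 0, 0], [0, 0.081, 0.002, 0.167, 0, 0]],
])

```text
time: 6.85
tool_pos: [0.5308, -0.0419, 0.1122]
orientation: [[-1.0, 0.011, -0.015], [0.019, 0.604, -0.797], [-0.0, -0.797, -0.604]]
force: [0.1, -0.6, -1.0]
width: 0.0598
gripper_force: 0.5
```

```bash
python3 arc.py 10 8; python3 - <<'E'
from bench import arm
import cv2
a=arm.read_camera("scene")["img"]; b=arm.read_camera("top")["img"]
a=cv2.resize(a[120:320,180:380],(400,400)); b=cv2.resize(b[120:320,150:350],(400,400))
cv2.imwrite("pics/t4.png",cv2.hconcat([a,b])[:,:,::-1])
E
```

```text
[ 0.5308 -0.0419  0.1122] 0.05979283613708214 [ 0.0591 -0.5673 -0.9598] 6.85 [ 0.3436  0.428  -0.2073  1.3731 -0.8411  0.5606]
(array([ 0.5311, -0.0252,  0.0908]), array([[-0.9998,  0.0088, -0.0165],
       [ 0.0187,  0.4561, -0.8897],
       [-0.0004, -0.8899, -0.4562]]))
[0.0, 0.007, -0.001, 0.014, -0.0, 0.0]
[0.0, 0.014, -0.001, 0.028, -0.0, 0.0]
[0.0, 0.02, -0.001, 0.042, -0.0, 0.0]
[0.0, 0.027, -0.002, 0.056, -0.0, 0.0]
[0.0, 0.034, -0.002, 0.069, -0.0, 0.0]
[0.0, 0.041, -0.001, 0.083, -0.0, 0.0]
[0.0, 0.048, -0.001, 0.097, -0.0, 0.0]
[0.0, 0.054, -0.001, 0.111, -0.0, 0.0]
```

View pics/t4.png

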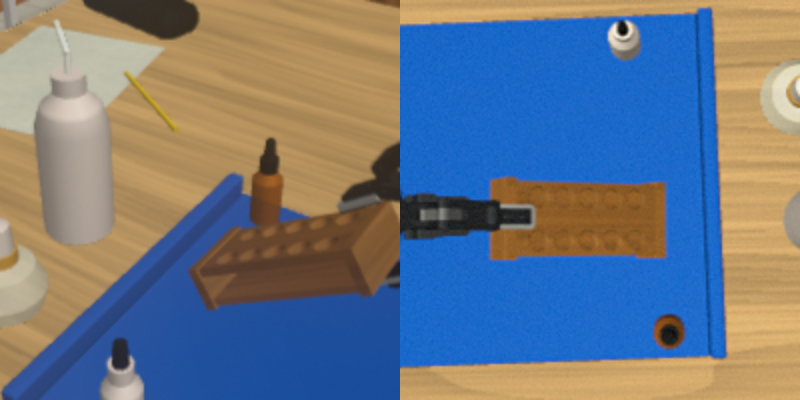

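The rack leans at roughly 60° on the lower finger and its base edge hasn't moved (top crop: rack columns 490–665). I'll continue, opening the fingers so the upper one clears.

>>> apply_moves([
  [[0, -0.006, -0.001, 0.014, 0, 0], [0, -0.011, -0.001, 0.028, 0, 0], [0, -0.005, -0.001, 0.042, 0, 0], [0, 0.002, -0.002, 0.056, 0, 0], [0, 0.009, -0.002, 0.069, 0, 0], [0, 0.016, -0.002, 0.083, 0, 0], [0, 0.023, -0.001, 0.097, 0, 0], [0, 0.029, -0.001, 0.111, 0, 0]],
], gripper=1)

```text
time: 7.62
tool_pos: [0.531, -0.0328, 0.1019]
orientation: [[-1.0, 0.01, -0.015], [0.018, 0.456, -0.89], [-0.002, -0.89, -0.456]]
force: [0.3, 0.7, -0.7]
width: 0.0853
gripper_force: 0.6
```

```bash
python3 - <<'E'
from h import *
from bench import arm
s=arm.get_state(); print(s["tool_pos"],s["width"],s["force"],s["time"],s["joints"])
R=np.array(s["orientation"]);p=np.array(s["tool_pos"])
for L in(.012,.025): print("pad tip",p+R@[0,.0425,L],"back",p+R@[0,.057,L])
E
```

```text
[ 0.531  -0.0328  0.1019] 0.08534815467864511 [ 0.2734  0.6747 -0.6791] 7.6167 [ 0.4021  0.5643 -0.1641  1.5138 -0.949   0.7757]
pad tip [ 0.5313 -0.0241  0.0586] back [ 0.5314 -0.0175  0.0457]
pad tip [ 0.5311 -0.0357  0.0527] back [ 0.5312 -0.0291  0.0398]
```

```bash
cat > way.py <<'E'
import sys
from h import *
from bench import arm
def tcp(th,al,t,L=.012,x=.531):
    th,a=np.radians([th,al]); c=np.array([-.156+.17*np.sin(th),.006+.17*np.cos(th)])
    tip=c-t*1e-3*np.array([np.sin(a),np.cos(a)])
    R=Rt(al); return np.array([x,*tip])-R@[0,.0425,L], R
if __name__=="__main__":
    s=arm.get_state();p,R=np.array(s["tool_pos"]),np.array(s["orientation"])
    print(p,s["force"],s["joints"])
    w=np.array(eval(sys.argv[1]),float); n=8
    o=[tcp(*[np.interp(k,np.linspace(0,n,len(w)),w[:,j]) for j in range(3)]) for k in range(1,n+1)]
    print(o[-1][0]); rows(p,R,o)
E
python3 way.py "[(67,63,28),(72,58,20),(76,52,15)]"
```

```text
[ 0.531  -0.0328  0.1019] [ 0.2734  0.6747 -0.6791] [ 0.4021  0.5643 -0.1641  1.5138 -0.949   0.7757]
[ 0.5307 -0.0196  0.0788]
[0.001, 0.006, -0.002, -0.012, 0.0, -0.001]
[0.001, 0.014, -0.003, -0.026, 0.0, -0.001]
[0.001, 0.021, -0.005, -0.04, 0.0, -0.001]
[0.001, 0.029, -0.006, -0.054, 0.0, -0.001]
[0.001, 0.035, -0.005, -0.071, 0.0, -0.001]
[0.001, 0.041, -0.004, -0.087, 0.0, -0.001]
[0.001, 0.047, -0.003, -0.104, 0.0, -0.001]
[0.001, 0.053, -0.002, -0.121, 0.0, -0.001]
```

>>> apply_moves([
  [[0, 0.006, -0.002, -0.012, 0, 0], [0, 0.014, -0.003, -0.026, 0, 0], [0, 0.021, -0.005, -0.04, 0, 0], [0, 0.029, -0.006, -0.054, 0, 0], [0, 0.035, -0.005, -0.071, 0, 0], [0, 0.041, -0.004, -0.087, 0, 0], [0, 0.047, -0.003, -0.104, 0, 0], [0, 0.053, -0.002, -0.121, 0, 0]],
])

```text
time: 8.28
tool_pos: [0.5312, -0.0195, 0.0787]
orientation: [[-1.0, 0.012, -0.013], [0.017, 0.619, -0.785], [-0.002, -0.785, -0.619]]
force: [0.2, -0.4, 0.4]
width: 0.0855
gripper_force: 0.0
```

```bash
python3 way.py "[(76,52,15),(80,46,11),(82.5,42,9)]"; python3 - <<'E'
from bench import arm
import cv2
a=arm.read_camera("scene")["img"]; b=arm.read_camera("top")["img"]
a=cv2.resize(a[170:320,240:440],(400,300)); b=cv2.resize(b[145:295,130:330],(400,300))
cv2.imwrite("pics/t5.png",cv2.hconcat([a,b])[:,:,::-1])
E
```

```text
[ 0.5312 -0.0195  0.0787] [ 0.1925 -0.3785  0.3623] [ 0.3748  0.4677 -0.2186  1.3347 -0.8127  0.5893]
[ 0.5306 -0.017   0.0589]
[0.001, 0.005, 0.003, -0.014, 0.001, -0.001]
[0.001, 0.011, 0.006, -0.031, 0.001, -0.001]
[0.001, 0.016, 0.008, -0.047, 0.001, -0.001]
[0.001, 0.021, 0.011, -0.064, 0.001, -0.001]
[0.001, 0.025, 0.014, -0.075, 0.001, -0.001]
[0.001, 0.028, 0.016, -0.086, 0.001, -0.001]
[0.001, 0.031, 0.018, -0.097, 0.001, -0.001]
[0.001, 0.034, 0.021, -0.108, 0.001, -0.001]
```

View pics/t5.png

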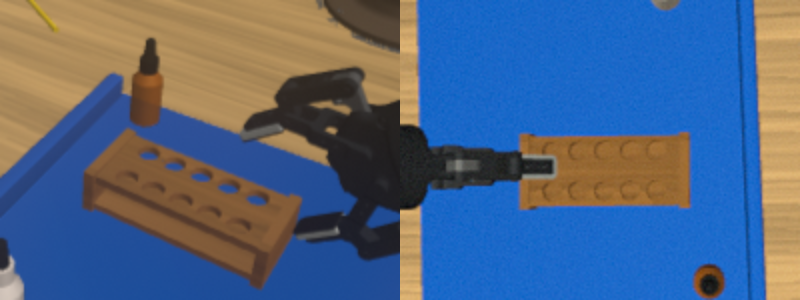

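The rack already lies flat with its holes up, its end down on the board, and the lower fingertip (300,235 in the left crop) is clear beyond its far end. In the top crop its ends are at columns 521 and 690. Back off, rise and turn the tool 90° to push with two fingertips.

```bash
python3 - <<'E'
from h import *
from bench import arm
c=arm.read_camera("top")
for u,v in((521,132),(690,135),(690,208),(521,208)): print(ray(c,130+(u-400)/2,145+v/2,.048))
s=arm.get_state();p,R=np.array(s["tool_pos"]),np.array(s["orientation"]); print(p)
D=Ro.from_euler('z',.3,degrees=True).as_matrix()@np.array([[0,1,0],[1,0,0],[0,0,-1.]])
rows(p,R,[(p+[0,.03,.0],R),(p+[0,.06,.06],R),(p+[0,.07,.10],D)])
E
```

```text
[0.5705 0.0056 0.048 ]
[ 0.563  -0.1637  0.048 ]
[ 0.4903 -0.1619  0.048 ]
[0.4945 0.0065 0.048 ]
[ 0.531  -0.0199  0.0791]
[0.001, 0.037, -0.047, 0.0, 0.0, 0.0]
[0.002, -0.02, -0.168, 0.0, 0.0, 0.0]
[0.002, -0.071, -0.234, -0.453, 0.444, 0.911]
```

>>> apply_moves([
  [[0.001, 0.02, -0.025, 0, 0, 0], [0.001, 0.037, -0.047, 0, 0, 0], [0.002, 0.01, -0.1, 0, 0, 0], [0.002, -0.02, -0.168, 0, 0, 0], [0.002, -0.071, -0.234, -0.03, 0.03, 0.06], [0.002, -0.071, -0.234, -0.453, 0.444, 0.911], [0.002, -0.071, -0.234, -0.453, 0.444, 0.911], [0.002, -0.071, -0.234, -0.453, 0.444, 0.911]],
], gripper=0)

```text
time: 9.1
tool_pos: [0.5317, 0.0517, 0.1787]
orientation: [[-0.893, 0.422, -0.16], [0.425, 0.669, -0.609], [-0.15, -0.612, -0.777]]
force: [-0.2, -0.0, -0.0]
width: 0.0429
gripper_force: 0.0
```

```bash
cat > dn.py <<'E'
import sys
from h import *
from bench import arm
s=arm.get_state();p,R=np.array(s["tool_pos"]),np.array(s["orientation"]); print(p,s["width"],s["force"],s["time"],s["joints"])
D=Ro.from_euler('z',.3,degrees=True).as_matrix()@np.array([[0,1,0],[1,0,0],[0,0,-1.]])
rows(p,R,[(eval(a),D) for a in sys.argv[1:]])
E
python3 dn.py .531,.05,.179
```

```text
[0.5317 0.0517 0.1787] 0.04293627214142579 [-0.1587 -0.0057 -0.0146] 9.1 [ 0.3784  0.4594  0.109   1.669  -0.5317  0.9995]
[-0.0, -0.003, 0.002, -0.325, 0.318, 0.653]
```

>>> apply_moves([
  [[0, -0.003, 0.002, -0.325, 0.318, 0.653], [0, -0.003, 0.002, -0.325, 0.318, 0.653], [0, -0.003, 0.002, -0.325, 0.318, 0.653], [0, -0.003, 0.002, -0.325, 0.318, 0.653], [0, -0.003, 0.002, -0.325, 0.318, 0.653], [0, -0.003, 0.002, -0.325, 0.318, 0.653], [0, -0.003, 0.002, -0.325, 0.318, 0.653], [0, -0.003, 0.002, -0.325, 0.318, 0.653]],
])

```text
time: 9.77
tool_pos: [0.5306, 0.0489, 0.1785]
orientation: [[-0.211, 0.973, -0.092], [0.973, 0.201, -0.11], [-0.088, -0.112, -0.99]]
force: [0.5, 0.5, 0.4]
width: 0.0425
gripper_force: 0.0
```

```bash
python3 dn.py .531,.05,.13
```

```text
[0.5306 0.0489 0.1785] 0.042484468838197065 [0.4797 0.4758 0.3665] 9.7667 [ 0.1443  0.2336 -0.039   1.4053 -0.0954  1.5114]
[0.01, 0.012, 0.096, -0.066, 0.063, 0.129]
```

>>> apply_moves([
  [[0.005, 0.006, 0.04, -0.03, 0.03, 0.065], [0.01, 0.012, 0.09, -0.066, 0.063, 0.129], [0.01, 0.012, 0.096, -0.066, 0.063, 0.129], [0.01, 0.012, 0.096, -0.066, 0.063, 0.129], [0.01, 0.012, 0.096, -0.066, 0.063, 0.129]],
])

```text
time: 10.18
tool_pos: [0.5312, 0.0499, 0.1311]
orientation: [[-0.014, 1.0, -0.002], [1.0, 0.014, -0.004], [-0.004, -0.002, -1.0]]
force: [0.1, -0.1, 1.4]
width: 0.0428
gripper_force: 0.0
```

```bash
python3 dn.py .531,.05,.034
```

```text
[0.5312 0.0499 0.1311] 0.0428204506663681 [ 0.1056 -0.0877  1.3752] 10.1833 [ 0.0957  0.1632 -0.222   1.1879 -0.0037  1.653 ]
[0.001, -0.0, 0.194, -0.001, 0.002, 0.005]
```

>>> apply_moves([
  [[0, 0, 0.07, 0, 0.001, 0.005], [0, 0, 0.14, 0, 0.002, 0.005], [0, 0, 0.18, 0, 0.002, 0.005], [0, 0, 0.194, 0, 0.002, 0.005], [0, 0, 0.194, 0, 0.002, 0.005]],
])

```text
time: 10.6
tool_pos: [0.5312, 0.0502, 0.0324]
orientation: [[-0.005, 1.0, -0.004], [1.0, 0.005, -0.0], [-0.0, -0.004, -1.0]]
force: [0.1, -0.2, 0.4]
width: 0.0425
gripper_force: 0.0
```

```bash
python3 dn.py .531,.018,.034 .531,-.01,.034; python3 - <<'E'
from bench import arm
import cv2
a=arm.read_camera("scene")["img"]; b=arm.read_camera("top")["img"]
a=cv2.resize(a[170:320,240:440],(400,300)); b=cv2.resize(b[145:295,130:330],(400,300))
cv2.imwrite("pics/t6.png",cv2.hconcat([a,b])[:,:,::-1])
E
```

```text
[0.5312 0.0502 0.0324] 0.042495059571613966 [ 0.0556 -0.2091  0.3746] 10.6 [ 0.0942  0.2226 -0.3757  0.9761  0.      1.6596]
[-0.064, -0.001, -0.003, -0.002, 0.0, 0.0]
[-0.12, -0.001, -0.003, -0.002, 0.0, 0.0]
```

View pics/t6.png

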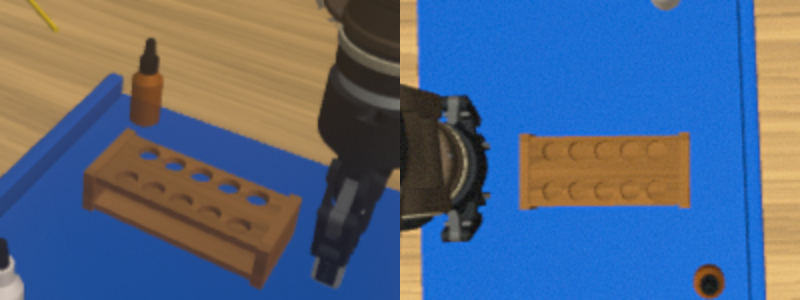

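The rack is flat and unchanged, and the two fingertips stand about 25 mm behind its far end (top crop, column ~485 vs 521). Push.

>>> apply_moves([
  [[-0.02, -0.001, -0.002, -0.002, 0, 0], [-0.035, -0.001, -0.003, -0.002, 0, 0], [-0.047, -0.001, -0.003, -0.002, 0, 0], [-0.059, -0.001, -0.003, -0.002, 0, 0], [-0.071, -0.001, -0.003, -0.002, 0, 0], [-0.083, -0.001, -0.003, -0.002, 0, 0], [-0.095, -0.001, -0.003, -0.002, 0, 0], [-0.107, -0.001, -0.003, -0.002, 0, 0]],
])

```text
time: 11.37
tool_pos: [0.5303, -0.0044, 0.0345]
orientation: [[-0.003, 1.0, 0.002], [1.0, 0.003, 0.001], [0.001, 0.002, -1.0]]
force: [-0.6, 1.8, 1.2]
width: 0.0423
gripper_force: 1.1
```

```bash
python3 dn.py .531,-.03,.034
```

```text
[ 0.5303 -0.0044  0.0345] 0.04226037549002724 [-0.5944  1.8228  1.2292] 11.3667 [-0.0088  0.2111 -0.3854  0.9724  0.0009  1.5587]
[-0.051, 0.001, 0.001, 0.001, -0.001, -0.001]
```

>>> apply_moves([
  [[-0.01, 0, 0, 0, 0, 0], [-0.02, 0, 0, 0, 0, 0], [-0.03, 0, 0, 0, 0, 0], [-0.04, 0, 0, 0, 0, 0], [-0.048, 0, 0, 0, 0, 0], [-0.053, 0, 0, 0, 0, 0], [-0.058, 0, 0, 0, 0, 0], [-0.058, 0, 0, 0, 0, 0]],
])

```text
time: 12.03
tool_pos: [0.5302, -0.0335, 0.0342]
orientation: [[-0.003, 1.0, 0.001], [1.0, 0.003, -0.0], [-0.0, 0.001, -1.0]]
force: [-0.8, -0.8, 0.0]
width: 0.0427
gripper_force: 0.0
```

```bash
python3 - <<'E'
from h import *
from bench import arm
import cv2
c=arm.read_camera("top"); b=c["img"]
cv2.imwrite("pics/t7.png",cv2.resize(b[165:295,180:330],None,fx=5,fy=4.6,interpolation=cv2.INTER_CUBIC)[:,:,::-1]); np.savez("t7.npz",**c)
E
```

```text
(no output)
```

View pics/t7.png

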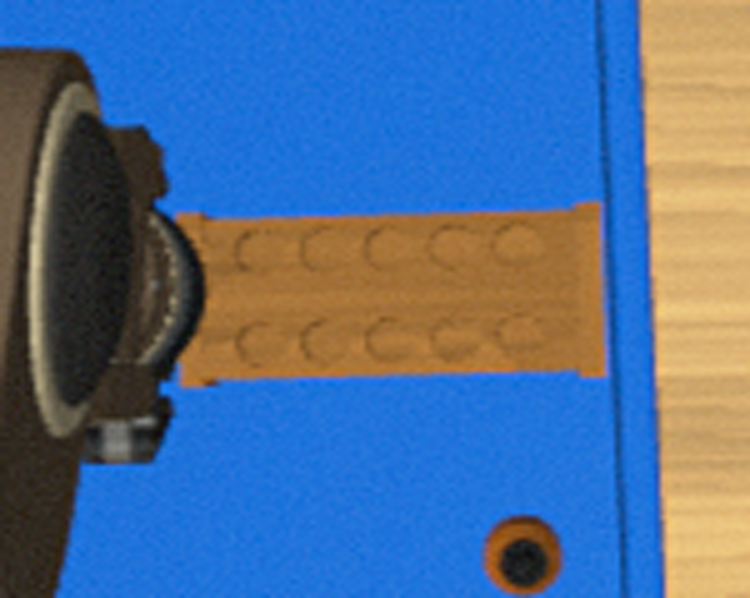

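The rack end (columns 600–606) is parallel to the lip line (604–612) and about 2–3 mm short. Push slowly until the force rises.

>>> apply_moves([
  [[-0.003, 0, 0, 0, 0, 0], [-0.006, 0, 0, 0, 0, 0], [-0.009, 0, 0, 0, 0, 0], [-0.011, 0, 0, 0, 0, 0], [-0.011, 0, 0, 0, 0, 0]],
])

```text
time: 12.5
tool_pos: [0.5301, -0.0383, 0.0341]
orientation: [[-0.003, 1.0, 0.001], [1.0, 0.003, 0.001], [0.001, 0.001, -1.0]]
force: [-0.9, 1.6, -0.3]
width: 0.0424
gripper_force: 1.2
```

>>> apply_moves([
  [[-0.003, 0, 0, 0, 0, 0], [-0.006, 0, 0, 0, 0, 0], [-0.008, 0, 0, 0, 0, 0], [-0.008, 0, 0, 0, 0, 0]],
])

```text
time: 12.83
tool_pos: [0.5296, -0.0385, 0.0342]
orientation: [[-0.006, 1.0, 0.0], [1.0, 0.006, 0.01], [0.01, 0.0, -1.0]]
force: [-1.0, 15.8, 2.4]
width: 0.043
gripper_force: 8.5
```

The tool has stopped at 16 N, so the rack is seated on the lip. Back off and rise.

>>> apply_moves([
  [[0.003, 0, 0, 0, 0, 0], [0.006, 0, 0, 0, 0, 0], [0.02, 0, 0, 0, 0, 0], [0.06, 0, 0, 0, 0, 0], [0.12, 0, 0, 0, 0, 0], [0.14, 0, -0.08, 0, 0, 0], [0.16, 0, -0.16, 0, 0, 0], [0.24, 0, -0.24, 0, 0, 0]],
])

```text
time: 13.5
tool_pos: [0.5302, 0.0659, 0.1465]
orientation: [[-0.001, 1.0, 0.003], [1.0, 0.001, -0.002], [-0.002, 0.003, -1.0]]
force: [1.0, 0.2, -0.4]
width: 0.0428
gripper_force: 0.0
```

```bash
python3 - <<'E'
from h import *
from bench import arm
import cv2
c=arm.read_camera("top"); b=c["img"]; a=arm.read_camera("scene")["img"]
b=cv2.resize(b[110:310,170:320],(450,600)); a=cv2.resize(a[160:360,180:297],(350,600))
cv2.imwrite("pics/t8.png",cv2.hconcat([b,a])[:,:,::-1])
E
```

```text
(no output)
```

View pics/t8.png

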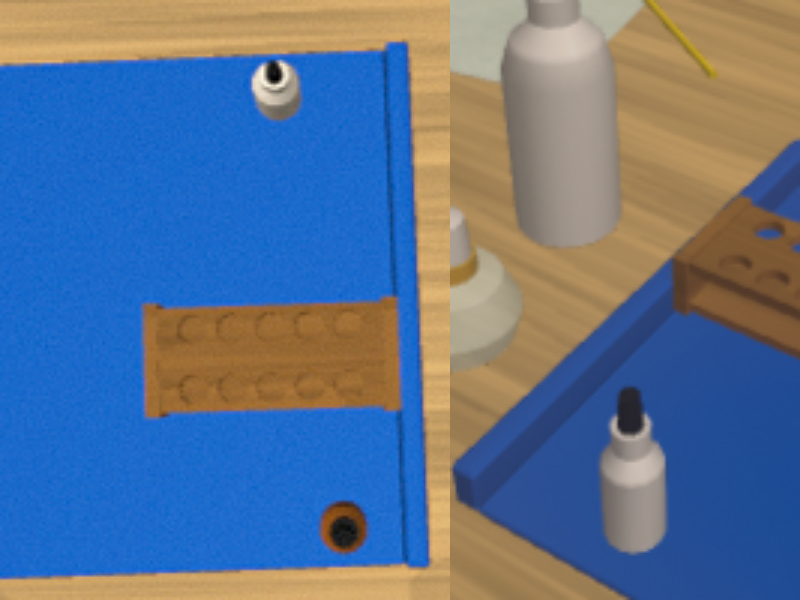

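The rack lies flat with its end (top view, columns 397–400) flush against the lip. The bottles and the spirit lamp look undisturbed and the robot is clear.

```bash
python3 -c "
from bench import arm
print(arm.job_done())"
```

```text
the job is handed in; nothing more can be done
None
```

The rack lies on its side, holes up, with its end flush against the lip, and the bottles and lamp are where they were; it may have slipped off the fingertip for the last few degrees of tipping (I didn't see that moment), so it may not have been held back all the way down.

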